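# Turn the scoop round in its holder

## Task

Somebody put the ice scoop back the wrong way round: its handle is inside the holder and its bowl sticks out. Pull it out, set it down on its flat bottom on the counter, clear of the holder, and let go to change your grip; then slide it in bowl first, open side up, until the whole bowl is inside and only the handle sticks out. Do not drop the scoop, and leave the other things on the counter where they are.

Things in the scene. Friction and masses are not known exactly. Their poses are not given: they have to be found in the camera images.
- scoop: loose scoop, 185 mm long, 0.17 kg: flat-bottomed steel bowl, black handle. Origin: centre of the bowl's underside; +x from handle to the bowl's open front, +z up out of the bowl. Bowl: x -45 to +45 mm, 56 mm wide outside (y), walls 40 mm high from x = -45 to 0 mm, sloping to 12 mm at the front. Its weight is over the bowl: it stands flat on the bowl, handle free in the air
- scoop_grip (a point): middle of the straight, flat-sided handle, 95 mm behind the bowl's centre, 26 mm above the underside. The handle is 18 mm wide (y) and 20 mm high; with the bowl on the counter its underside is 16 mm above the counter
- scoop_end (a point): free end of the scoop's handle, 140 mm behind the bowl's centre, 26 mm above the underside
- scoop_heel (a point): middle of the bowl's back wall, where the handle joins it: 45 mm behind the bowl's centre, 20 mm above the underside
- scoop_holder: low steel sleeve fixed to the counter; closed at the back, top and sides. Origin: centre of its underside; the open mouth faces -x. Inside 70 mm wide (y -35 to +35), 54 mm high (z 4 to 58 mm, above a 4 mm floor plate), 100 mm deep (mouth at x = -50, back wall at x = +50 mm). Outside 78 mm wide, 62 mm high
- holder_mouth (a point): centre of the holder's open mouth, 31 mm above the counter
- holder_in (a point): centre of the holder's inner floor, 4 mm above the counter. At the start the scoop's handle lies 82 to 90 mm deep in the holder and its bowl stands on the counter just in front of the mouth
- milk_pitcher: bystander: steel milk pitcher with a handle, 72 x 113 x 104 mm, origin at the centre of its underside
- tamper: bystander: coffee tamper standing on its round foot, 58 mm across, 94 mm high, origin at the centre of its underside
- pudding_cup: bystander: lidded dessert cup, 80 mm across, 79 mm high, origin at the centre of its underside
- stamp: bystander: hand stamp with a turned handle, 24 x 34 x 74 mm, origin at the centre of its underside

How it is judged:
By the outcome, as a careful person would: the job done as asked, in the order asked, and still so for the second after the job is handed in, with the robot touching nothing.
It also fails if it takes over 56 s, if anything falls off the work surface, if the arm or the gripper's body presses on something with over 40 N, if the wrist force passes 120 N, or if a joint passes its speed limit or range.

## Robot

A 6-joint arm with a two-finger parallel gripper is mounted at the origin on a cart in front of the work surface, level with it; the furniture and walls round the work are solid. World frame = base frame: x ahead of the robot, y to its left, z up, the work surface at z = 0. Lengths are in mm, angles in rad, forces in N, time in s.
With the tool pointing down it reaches from about 275 to 750 mm from the base axis. Payload 10.2 kg.
Tool frame: the origin (TCP) lies midway between the tips of the shut fingers; the grasp point (between the pads) lies 19 mm behind it; z points along the fingers, y is the direction in which the jaws open and shut (so a half turn about z gives the same grasp; the last joint's range is limited). The gripper opens to 85 mm and grips with 20 to 120 N. Pads are 22 mm wide; open, the fingers measure 114 mm over their backs; the gripper's body (76 mm by 85 mm) begins 54 mm behind the grasp point. The pads swing forward as they close: fully open they stand 13 mm farther back than shut.
Start: joints at [0.991, 0.313, 1.498, -0, 1.331, -0.223], TCP at [183.384, 491.937, 231.294] pointing down, gripper open.
Joint ranges: [-2.94, 2.94], [-0.97, 2.17], [0.19, 2.56], [-1.23, 4.37], [0.02, 3.11], [-2.88, 2.88]. Speed limits (rad/s): [2.39, 2.39, 3.01, 3.14, 3.14, 3.14].

## Interface

Orientations are given as a unit quaternion [w, x, y, z].
In Python, from rig import ctrl gives the robot as it stands.
- The arm moves only by the tool carry_out, never from a script. Its argument "plan" is a list of rows, each a list of 3 entries, a list of its own where there are three numbers: the finger opening in mm, from 0 to 85.4, then the shift along the tool's x, y, z in mm, then the turn, a rotation vector about the tool's x, y, z in units of 6 degrees (1.0 is 6 degrees). In form: [[grip, [x, y, z], [ax, ay, az]], ...]. A call has 1 to 20 rows; each row shifts and turns the commanded pose from where the row before left it, along the tool's axes as they then stand; what a row does not reach is not made up. A row lasts 1/12 s, in which the tool goes at most 41.7 mm and 7.16 degrees, less where a joint would pass 70% of its speed; a pose out of reach is approached as far as the arm can. A call with a gripper value outside its range is refused whole. The fingers move at their own pace and stop on an object; "grip_force" is the grip in N (left out, the last holds). Time passes only in rows, so rows that do not move let the fingers close. It gives the time, the measured TCP pose, the force and the opening at its end, in the units of the state.
- ctrl.sense(): the state, without advancing time (a new reading comes with each control period).
- ctrl.capture(name): name is "side" or "top" or "wrist"; returns a dict with "color" (384x512x3 uint8, blue, green, red), "range_z" (384x512 float32, mm along the optical axis (not along the pixel's ray), 0 where there is no reading), "fx", "fy", "cx", "cy" (pixels), "cam_to_world" (4x4, takes a point from camera to world coordinates); the wrist camera has in their place "tool_from_camera" (4x4, takes a point from camera to tool coordinates, whose origin is the TCP and whose axes are the flange's). Camera axes: x right, y up, looking along -z (the intrinsics and any distortion apply to the point x, -y, -z); pixel columns grow to the right and rows downward; lengths in mm; the calibration is good to about 2 mm. A picture is of the moment at which its call begins: read the wrist's pose just before it.
- ctrl.finish_job(): hands the job in, once; it reports no verdict.
The state is a dict: "time_s": time; "joints": joint angles; "dq": joint speeds; "tau": joint torques, N m; "eef_pos": TCP position; "ee_rot": TCP orientation; "force": force on the tool from outside, world axes, zero at the start; "wrist_torque": the same for the moment, N m; "grip_width": opening from 0.0 (shut) to 1.0 (fully open).
Only numpy, scipy, OpenCV 4.12 (cv2) and the standard library are available. Lean on these libraries where they do the work, as an engineer would, in place of code of your own. Each camera call takes 0.05 s, during which the arm holds its last target.

## Working session

There is one attempt and no reset: what is moved stays moved. The work goes in short steps, Python scripts to look and compute and a tool call to move; the robot and the scene stay as the last step left them, time stands still between calls to the robot, and variables do not carry over. Pictures are saved under pics/ and viewed, and the job is handed in when it is done.

Besides the shell and the picture viewer there is one more tool, called after "Request:" as name([rows], argument=value, ...), one row to a line, values as JSON. carry_out: Moves the arm, as the interface text tells. Its arguments: {"type":"object","properties":{"plan":{"type":"array"},"grip_force":{"type":"number"}},"required":["plan"]}

```bash
ls; mkdir -p pics; cat > h.py <<'E'
from rig import ctrl
import numpy as np, cv2
from scipy.spatial.transform import Rotation as R
def cap(n,f=None):
    s=ctrl.sense(); d=ctrl.capture(n)
    if f: cv2.imwrite('pics/'+f,d['color'])
    if n=='wrist':
        T=np.eye(4);q=s['ee_rot'];T[:3,:3]=R.from_quat([q[1],q[2],q[3],q[0]]).as_matrix();T[:3,3]=s['eef_pos']
        d['cam_to_world']=T@np.array(d['tool_from_camera'])
    return d
def cloud(d):
    z=d['range_z'];v,u=np.mgrid[:z.shape[0],:z.shape[1]]
    p=np.stack([(u-d['cx'])/d['fx']*z,-(v-d['cy'])/d['fy']*z,-z,np.ones_like(z)],-1)
    w=p@np.array(d['cam_to_world']).T
    w=w[...,:3]; w[z==0]=np.nan
    return w
E
python3 - <<'E'
from h import *
print(ctrl.sense())
for n in ['side','top','wrist']:
    d=cap(n,n+'0.png'); print({k:v for k,v in d.items() if k not in('color','range_z')}, (d['range_z']>0).mean())
    np.savez(n+'0.npz',**d)
E
```

```text
pics
{'time_s': 0.0, 'joints': array([ 9.90625096e-01,  3.13414540e-01,  1.49843288e+00,  1.79773155e-05,
        1.33101562e+00, -2.23405043e-01]), 'dq': array([-9.27727144e-04,  1.01245519e-03, -3.01415846e-04,  3.29995923e-04,
       -1.50224080e-06, -2.52946214e-03]), 'tau': array([ 1.58548746e-04, -4.12265396e+01, -2.59740740e+01, -1.56199385e-04,
        4.16933544e-03, -6.40763687e-06]), 'eef_pos': array([183.21792109, 491.71536026, 230.75480826]), 'ee_rot': array([-2.56435971e-04,  1.77440628e-01,  9.84131302e-01, -5.81193066e-04]), 'force': array([ 0.63935765,  0.8061676 , -0.31180489]), 'wrist_torque': array([ 0.00765869, -0.05911473,  0.01507648]), 'grip_width': 0.9961736144461059}
{'fx': 478.028688409199, 'fy': 478.028688409199, 'cx': 260.51449890912374, 'cy': 191.96580247436327, 'cam_to_world': array([[ 8.08351836e-01,  2.15290448e-01, -5.47920918e-01,
        -2.48083904e+02],
       [-5.88209346e-01,  3.33351395e-01, -7.36808396e-01,
        -1.12104199e+03],
       [ 2.40223927e-02,  9.17892625e-01,  3.96101065e-01,
         6.22126890e+02],
       [ 0.00000000e+00,  
[... 700 characters left out ...]
8e-04,  9.45064498e-01,  3.26882917e-01,
         8.45355187e+01],
       [ 9.99999189e-01,  4.42306178e-04,  1.19452494e-03,
         1.30991999e+00],
       [ 9.84320778e-04,  3.26883617e-01, -9.45064089e-01,
        -1.41733911e+02],
       [ 0.00000000e+00,  0.00000000e+00,  0.00000000e+00,
         1.00000000e+00]]), 'cam_to_world': array([[ 3.50038624e-01, -8.85590887e-01, -3.05289605e-01,
         1.04596251e+02],
       [ 9.36732860e-01,  3.30187208e-01,  1.16223737e-01,
         5.22625457e+02],
       [-2.12395973e-03, -3.26657602e-01,  9.45140360e-01,
         3.72539671e+02],
       [ 0.00000000e+00,  0.00000000e+00,  0.00000000e+00,
         1.00000000e+00]])} 0.9960174560546875
```

View pics/side0.png

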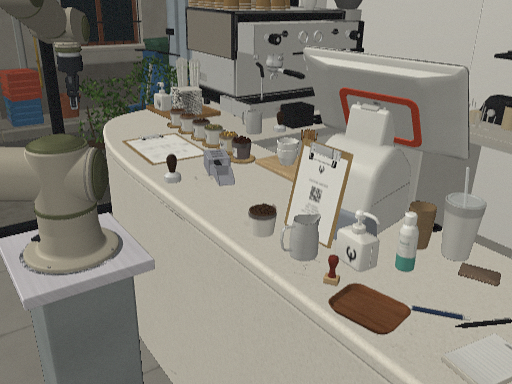

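View pics/top0.png

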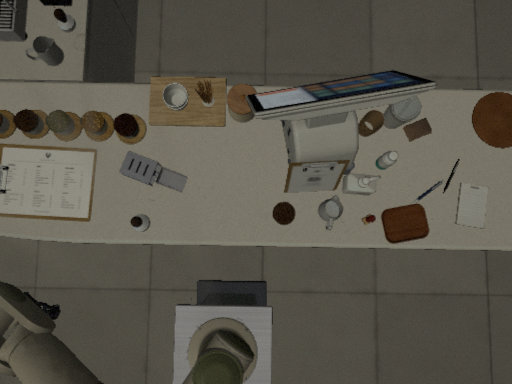

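View pics/wrist0.png

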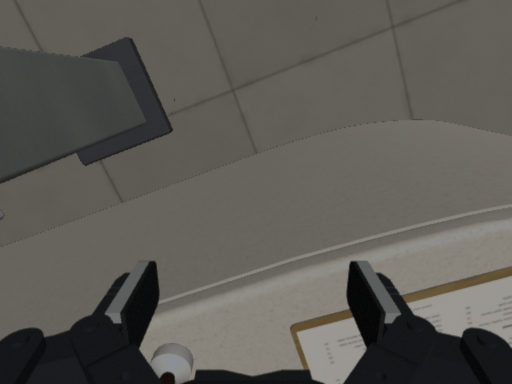

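```bash
python3 - <<'E'
from h import *
a=np.load('top0.npz');b=np.load('side0.npz')
A=cv2.resize(a['color'][130:240,90:230],None,fx=5,fy=5,interpolation=cv2.INTER_CUBIC)
B=cv2.resize(b['color'][120:220,130:290],None,fx=5,fy=5,interpolation=cv2.INTER_CUBIC)
cv2.imwrite('pics/topz.png',A);cv2.imwrite('pics/sidez.png',B)
w=cloud(a)
np.set_printoptions(precision=0,suppress=True,linewidth=250)
print(w[146:194:2,116:192:3,2])
for n,(u,v) in dict(holder=(140,168),bowl=(172,179),tamper=(140,222),cup=(284,213)).items(): print(n,w[v,u])
E
```

```text
[[ -0.   6.  -2.   4.  -3.  -2.  -3.   6.   1.  -9.   2.   0.   4.  -5.  -5.   0.   7.   1.  -0.  -3.   4.   2.  -3.   0.   0.  -1.]
 [  2.   1.   0.  -3.  -1.  -4.  -3.   3.  -3.   3.   4.  -1.   0.   2. -10.  -2.  -0.   3.  -4.  -1.  -4.  -1.  -1.   0.   4.  -6.]
 [ -2.  -3.  -1.   3.  -4.   0.   5.   3.  -8.   2.  -5.  -1.  -4.   1.   1.   3.   1.  -6.  -1.   2.  -2.   1.   1.  -3.  -6.  -0.]
 [ -2.  -4.   0.  -2.  64.  62.  -0.   1.  -3.   1.   1.  -0.  -5.   1.   3.   2.  -1.   1.   3.  -0.  -1.  -2.   9.  -3.   7.   4.]
 [ -2.   0.  -1.   1.  64.  68.  61.  57.   3.   3.  -4.  -6.   6.   4.   3.  -2.   1.  -5.   1.   3.   3.  -3.   0.  -1.  -0.  -2.]
 [ -2.  -0.  -2.  -3.  56.  58.  62.  61.  63.  -3.   1.  -4.   1.  -1.   1.   3.  -4.   4.  -2.  -3.   4.  -2.   4.  -4.  -5.  -3.]
 [  2.   2.  -6.  59.  63.  66.  55.  63.  60.  66.  64.  -2.  -1.  -3.   2.  -2.  -4.   2.  -4.  -3.   5.   5.  -8.   2.  -2.  -1.]
 [ -5.  -5.  -7.  66.  64.  54.  55.  65.  60.  65.  64.  65.  60.   6.  -1.  -1.   0.   3.   8.   5.   2.   3.  -5.   1.  -6.   6.]
 [ -1.  -2.  -2.  57.  61.  63.  61.
[... 1486 characters left out ...]
3.   6.  -4.   1.  32.  -2.   5.   5.   3.   3.   9.  -0.   1.   3.  -2.]
 [ -2.   4.   3.  -6.   2.  -4.  -0.   1.   2.   1.   6.   4.  -3.  nan  -2.   3.   4.  38.   5.  -2.   7.   8.  -1.  -1.   2.  -2.]
 [  6.   6.   3.  -3.  -5.  -5.  -3.  -2.  -5.   1.   2.  -3.   1.  -2.  -1.  -2.  -1.   2.   2.  33.   9.  nan  -2.  -2.   3.   2.]
 [ -2.   2.   5.   4.  -4.  -0.   1.  -5.   4.  -2.  -2.  -2.   1.  -5.  -4.   6.  -1.  -2.  -2.   3.   7.   1.  -1.   1.  -2.  -6.]
 [  2.   1.   3.  -1.   4.   4.  -0.  -1.  -2.  -1.  -2.  -1.   1.  -4.  -4.   1.   4.  -3.   2.   4.  -2.  -2.  -3.  -1.  nan   2.]]
holder [592. 280.  62.]
bowl [566. 183.   9.]
tamper [415. 267.  82.]
cup [ 452. -192.   69.]
```

View pics/topz.png

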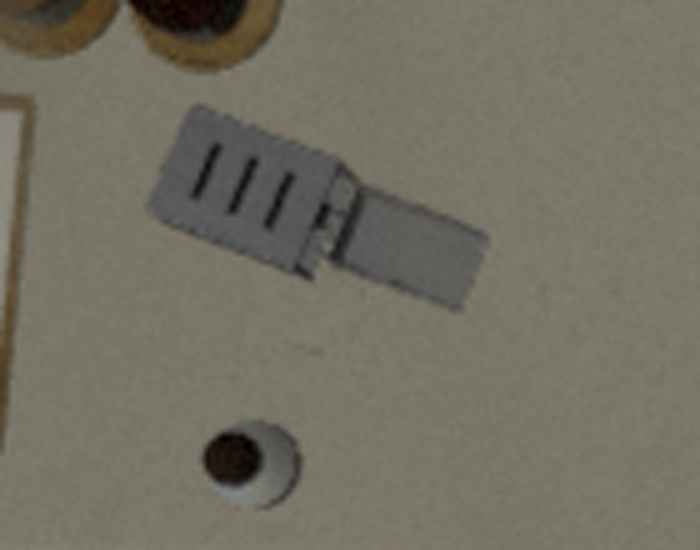

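View pics/sidez.png

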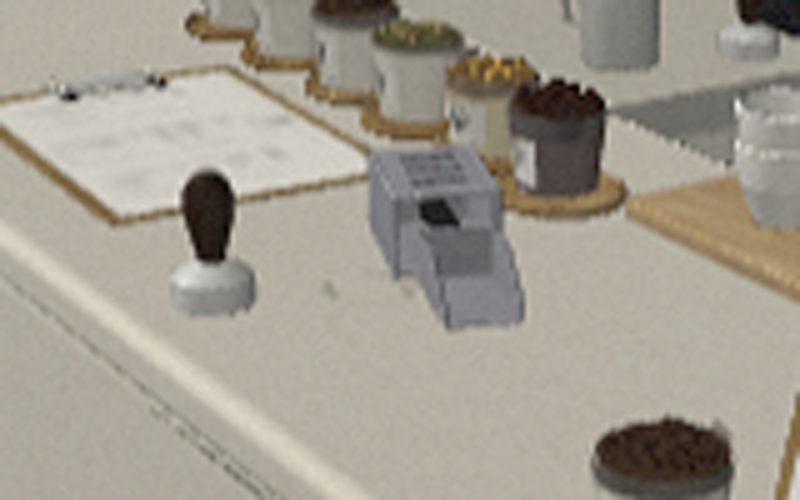

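The top view shows the slotted holder at about (140,168). The scoop bowl sticks out of it to the lower right at about (172,179), and the tamper is at (140,222). Next I'll measure the poses.

```bash
python3 - <<'E'
from h import *
d=dict(np.load('top0.npz'))
T=d['cam_to_world']
def ray(uv,z):
    u,v=uv; r=T[:3,:3]@np.array([(u-d['cx'])/d['fx'],-(v-d['cy'])/d['fy'],-1]); return T[:3,3]+r*(z-T[2,3])/r[2]
w=cloud(d); 
h=cv2.medianBlur(d['range_z'],5)
d2=dict(d);d2['range_z']=h;w2=cloud(d2)
c=d['color'].astype(int)
sat=c[...,2]-c[...,0]   # red minus blue
m=(sat<8).astype(np.uint8); roi=np.zeros_like(m);roi[145:198,112:195]=1;m*=roi
print(np.median(sat[195:210,150:190]),np.median(sat[178,170:180]),sat[165,130:136])
def rect(mask,z,name):
    mask=cv2.morphologyEx(mask,cv2.MORPH_CLOSE,np.ones((5,5)))
    cs,_=cv2.findContours(mask,0,2); k=max(cs,key=cv2.contourArea)
    P=np.array([ray(p[0],z)[:2] for p in k],np.float32)
    r=cv2.minAreaRect(P); print(name,r); print(cv2.boxPoints(r).round(1))
H=((w2[...,2]>50)&(roi>0)).astype(np.uint8)
rect(H,62,'holder')
# bowl+heel : grey excluding dilated holder
cv2.imwrite('pics/m.png',cv2.resize(m[130:210,100:210]*255,None,fx=5,fy=5,interpolation=0))
cv2.imwrite('pics/H.png',cv2.resize(H[130:210,100:210]*255,None,fx=5,fy=5,interpolation=0))
E
```

```text
18.0 4.5 [-2 -2 -1 -2  0  0]
holder ((595.6473388671875, 285.29510498046875), (106.80925750732422, 78.5433578491211), 69.11975860595703)
[[539.9 249.4]
 [613.3 221.4]
 [651.4 321.2]
 [578.  349.2]]
```

View pics/m.png

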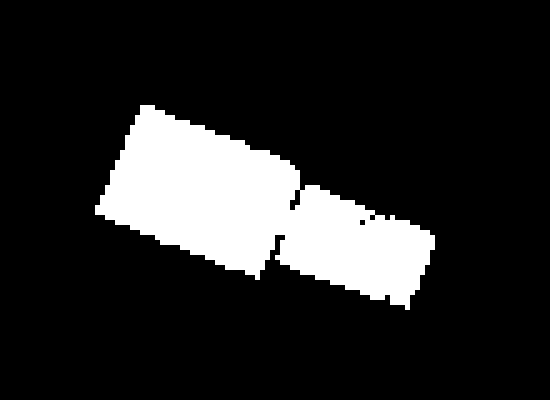

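View pics/H.png

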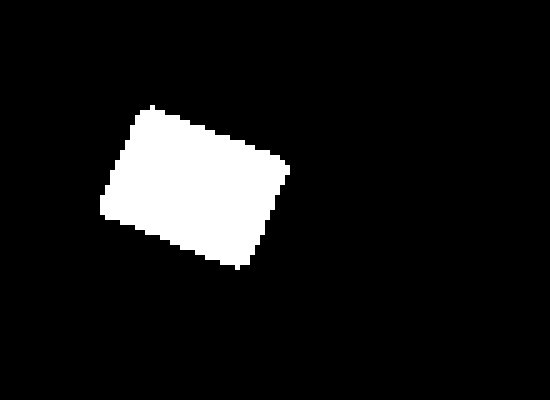

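Request:
carry_out([
  [85, [-15, -5, 0], [0, 0, -0.5]],
  [85, [-30, -10, 0], [0, 0, 0]],
  [85, [-38, -12, 0], [0, 0, 0]],
  [85, [-38, -12, 0], [0, 0, 0]],
  [85, [-38, -12, 0], [0, 0, 0]],
  [85, [-38, -12, 0], [0, 0, 0]],
  [85, [-38, -12, 0], [0, 0, 0]],
  [85, [-38, -12, 0], [0, 0, 0]],
  [85, [-38, -12, 0], [0, 0, 0]],
  [85, [-38, -12, 0], [0, 0, 0]],
  [85, [-38, -12, 0], [0, 0, 0]],
  [85, [-38, -12, 0], [0, 0, 0]],
  [85, [-25, -8, 0], [0, 0, 0]],
  [85, [-10, -4, 0], [0, 0, -0.5]],
])

```text
time_s: 1.32
eef_pos: [580.1, 210.3, 230.3]
ee_rot: [-0.0, 0.127, 0.992, -0.0]
force: [-1.4, 0.9, 0.0]
grip_width: 0.997
```

Request:
carry_out([
  [85, [0, 0, 0], [0, 0, -1]],
  [85, [0, 0, 0], [0, 0, -1]],
  [85, [0, 0, 0], [0, 0, -1]],
  [85, [0, 0, 0], [0, 0, -1]],
  [85, [0, 0, 0], [0, 0, -1]],
  [85, [0, 0, 0], [0, 0, -1]],
  [85, [0, 0, 0], [0, 0, -1]],
  [85, [0, 0, 0], [0, 0, -1]],
  [85, [0, 0, 0], [0, 0, -1]],
  [85, [0, 0, 0], [0, 0, -1]],
  [85, [0, 0, 0], [0, 0, -1]],
  [85, [0, 0, 0], [0, 0, -1]],
  [85, [0, 0, 0], [0, 0, -1]],
  [85, [0, 0, 0], [0, 0, -1]],
  [85, [0, 0, 0], [0, 0, 0]],
  [85, [0, 0, 0], [0, 0, 0]],
])

```text
time_s: 2.65
eef_pos: [577.6, 213.1, 231.0]
ee_rot: [-0.0, -0.569, 0.822, 0.0]
force: [0.3, -0.2, 0.1]
grip_width: 0.994
```

```bash
python3 - <<'E'
from h import *
s=ctrl.sense();print(s['time_s'],s['eef_pos'],s['ee_rot'],s['joints'])
d=cap('wrist','w1.png');np.savez('w1.npz',**d)
E
```

```text
2.65 [577.58701034 213.14292785 231.03468102] [-2.37128242e-04 -5.69127339e-01  8.22249356e-01  1.13094091e-04] [ 1.63474645e-01  5.17452746e-01  1.19932125e+00  1.62185573e-06
  1.42534408e+00 -2.61821028e+00]
```

View pics/w1.png

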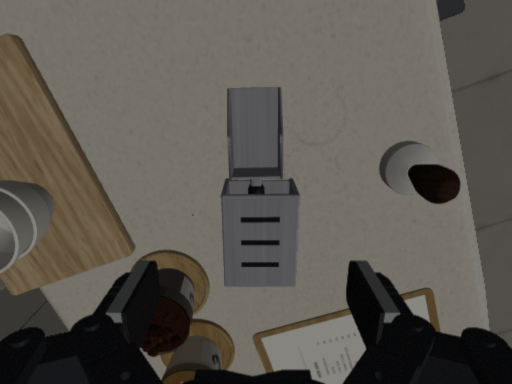

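The wrist view shows the bowl at columns 228–283, rows 88–177. The holder is below it at columns 222–298, with its mouth edge near row 195, nearly in line with the bowl.

```bash
cat >> h.py <<'E'
def ray(d,uv,z):
    T=np.array(d['cam_to_world']);u,v=uv
    r=T[:3,:3]@np.array([(u-d['cx'])/d['fx'],-(v-d['cy'])/d['fy'],-1]); return T[:3,3]+r*(z-T[2,3])/r[2]
E
python3 - <<'E'
from h import *
d=dict(np.load('w1.npz'))
c=d['color'].astype(int); sat=c[...,2]-c[...,0]
m=((sat<8)).astype(np.uint8)
m[:, :205]=0;m[:,315:]=0;m[:75]=0;m[300:]=0
m=cv2.morphologyEx(m,cv2.MORPH_OPEN,np.ones((3,3)))
for v in list(range(80,200,6))+list(range(200,296,12)):
    k=np.flatnonzero(m[v]); 
    if len(k): print(v,k[0],k[-1],len(k))
w=cloud(d)
cv2.imwrite('pics/w1z.png',cv2.resize(d['color'][75:300,200:320],None,fx=2.6,fy=2.6,interpolation=2))
np.set_printoptions(precision=0,suppress=True,linewidth=250)
print('depth z col255', [ (v,w[v,254].round(0)) for v in range(84,210,6)])
E
```

```text
92 227 281 55
98 227 281 55
104 227 281 55
110 227 282 56
116 227 282 56
122 227 282 56
128 227 282 56
134 227 283 57
140 227 283 57
146 228 282 55
152 228 282 55
158 228 282 55
164 228 282 55
170 229 282 54
176 229 282 54
182 224 294 71
188 223 296 74
194 221 299 79
200 221 299 79
212 222 298 77
224 222 297 76
236 223 297 75
248 223 296 74
260 223 296 74
272 224 295 72
284 224 295 72
depth z col255 [(84, array([548., 140.,  -2.])), (90, array([550., 146.,   2.])), (96, array([552., 151.,   2.])), (102, array([554., 157.,   2.])), (108, array([557., 163.,   3.])), (114, array([559., 169.,   3.])), (120, array([561., 175.,   3.])), (126, array([563., 181.,   3.])), (132, array([566., 187.,   3.])), (138, array([568., 193.,   3.])), (144, array([570., 199.,   3.])), (150, array([573., 206.,   3.])), (156, array([575., 212.,   3.])), (162, array([578., 219.,   2.])), (168, array([580., 224.,   7.])), (174, array([580., 224.,  32.])), (180, array([582., 230.,  33.])), (186, array([584., 236.,  33.])), (192, array([586., 242.,  37.])), (198, array([586., 240.,  62.])), (204, array([588., 246.,  60.]))]
```

View pics/w1z.png

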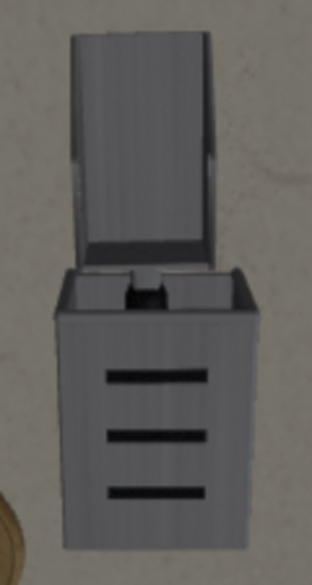

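```bash
python3 - <<'E'
from h import *
d=dict(np.load('w1.npz'))
yaw=lambda v:np.degrees(np.arctan2(v[1],v[0]))
P=lambda u,v,z:ray(d,(u,v),z)[:2]
a=[P(227,137,40),P(283.5,137,40),P(228.7,174,40),P(283,174,40)]
print('bowl widths',np.linalg.norm(a[0]-a[1]),np.linalg.norm(a[2]-a[3]))
f=(a[0]+a[1])/2;b=(a[2]+a[3])/2
print('mid',f,b,'axis yaw',yaw(f-b),'wall yaws',yaw(a[0]-a[2]),yaw(a[1]-a[3]))
bt=P(255.7,177.5,40); fr=P(254,88,12); fr0=P(254,88,0)
print('heel top',bt,'front',fr,fr0,'len',np.linalg.norm(fr-bt),yaw(fr-bt))
h=[P(220.7,194.5,62),P(299.5,194.5,62),P(224,286,62),P(295.7,286,62)]
m=(h[0]+h[1])/2;k=(h[2]+h[3])/2
print('holder w',np.linalg.norm(h[0]-h[1]),np.linalg.norm(h[2]-h[3]),'len',np.linalg.norm(m-k),'mouth',m,'back',k,'axis',yaw(k-m),yaw(h[2]-h[0]),yaw(h[3]-h[1]),yaw(h[0]-h[1])+90, yaw(h[2]-h[3])+90)
E
```

```text
bowl widths 56.36483453112375 56.20142154660011
mid [564.49353879 186.88746426] [577.30650252 222.90865675] axis yaw -109.58079120709928 wall yaws -109.4583092617249 -109.70327070027186
heel top [578.77072277 226.38008454] front [549.37860958 143.47894017] [549.41556307 143.74653117] len 87.95735362254969 -109.52166229623958
holder w 77.78485408972197 78.1796501065585 len 105.51203998209216 mouth [578.79169033 238.23952841] back [615.54875312 337.1420507 ] axis 69.61244709883735 69.50526975399488 69.71960619251361 69.32058163553336 69.30888623632639
```

Request:
carry_out([
  [85, [5, 1, 10], [0, 0, -0.17]],
  [85, [7, 1, 25], [0, 0, 0]],
  [85, [7, 1, 35], [0, 0, 0]],
  [85, [0, 0, 35], [0, 0, 0]],
  [85, [0, 0, 30], [0, 0, 0]],
  [85, [0, 0, 15], [0, 0, 0]],
  [85, [0, 0, 0], [0, 0, 0]],
  [85, [0, 0, 0], [0, 0, 0]],
  [85, [0, 0, 0], [0, 0, 0]],
])

```text
time_s: 3.45
eef_pos: [569.3, 196.4, 82.9]
ee_rot: [0.001, -0.577, 0.817, -0.001]
force: [-0.0, 0.5, 0.4]
grip_width: 0.993
```

```bash
python3 - <<'E'
from h import *
s=ctrl.sense();print(s['time_s'],s['eef_pos'],s['ee_rot'])
d=cap('wrist','w2.png');np.savez('w2.npz',**d)
E
```

```text
3.45 [569.27689451 196.43446212  82.86325295] [ 1.10477066e-03 -5.77275055e-01  8.16548818e-01 -5.64410817e-04]
```

View pics/w2.png

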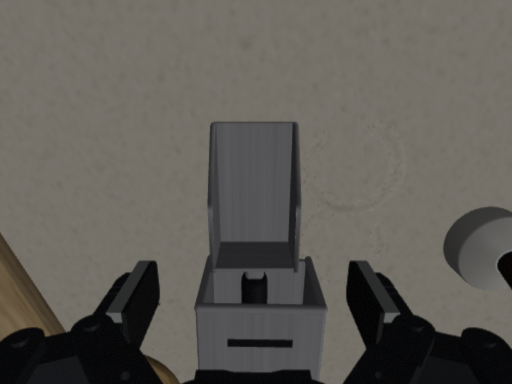

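The bowl (columns 209–300) is centred between the fingers (157 and 348). I'll descend and grip.

Request:
carry_out([
  [85, [0, 1, 15], [0, 0, 0]],
  [85, [0, 0, 20], [0, 0, 0]],
  [85, [0, 0, 20], [0, 0, 0]],
  [85, [0, 0, 14], [0, 0, 0]],
  [85, [0, 0, 7], [0, 0, 0]],
  [85, [0, 0, 0], [0, 0, 0]],
  [85, [0, 0, 0], [0, 0, 0]],
  [75, [0, 0, 0], [0, 0, 0]],
  [65, [0, 0, 0], [0, 0, 0]],
  [58, [0, 0, 0], [0, 0, 0]],
  [54, [0, 0, 0], [0, 0, 0]],
  [50, [0, 0, 0], [0, 0, 0]],
  [48, [0, 0, 0], [0, 0, 0]],
  [48, [0, 0, 0], [0, 0, 0]],
], grip_force=50)

```text
time_s: 4.67
eef_pos: [568.0, 196.7, 6.3]
ee_rot: [0.001, -0.578, 0.816, -0.0]
force: [-1.4, -1.2, 6.0]
grip_width: 0.648
```

```bash
python3 - <<'E'
from h import *
s=ctrl.sense();print(s['time_s'],s['eef_pos'],s['ee_rot'],s['grip_width']*85.4,s['force'])
d=cap('wrist','w3.png')
E
```

```text
4.6667 [567.95919527 196.67464136   6.32006362] [ 5.94199110e-04 -5.77690494e-01  8.16255620e-01 -3.21160556e-04] 55.36603754469133 [-1.38242317 -1.20016295  6.02372652]
```

View pics/w3.png

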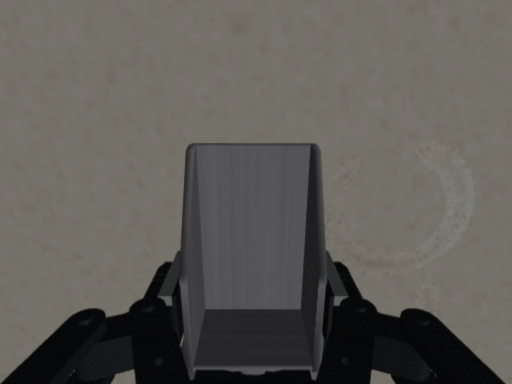

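Request:
carry_out([
  [48, [0, 0, -3], [0, 0, 0]],
  [48, [0, 0, -5], [0, 0, 0]],
  [48, [0, 0, 0], [0, 0, 0]],
  [48, [4, 0, 0], [0, 0, 0]],
  [48, [10, 0, 0], [0, 0, 0]],
  [48, [15, 0, 0], [0, 0, 0]],
  [48, [15, 0, 0], [0, 0, 0]],
  [48, [15, 0, 0], [0, 0, 0]],
  [48, [15, 0, 0], [0, 0, 0]],
  [48, [15, 0, 0], [0, 0, 0]],
  [48, [12, 0, 0], [0, 0, 0]],
  [48, [7, 0, 0], [0, 0, 0]],
  [48, [2, 0, 0], [0, 0, 0]],
  [48, [0, 0, 0], [0, 0, 0]],
])

```text
time_s: 5.88
eef_pos: [530.9, 92.5, 13.3]
ee_rot: [-0.0, -0.577, 0.816, 0.0]
force: [-0.2, 0.2, -2.4]
grip_width: 0.652
```

```bash
python3 - <<'E'
from h import *
s=ctrl.sense();print(s['time_s'],s['eef_pos'],s['ee_rot'],s['grip_width']*85.4,s['force'],s['joints'])
d=cap('wrist','w4.png');e=cap('side')
B=cv2.resize(e['color'][110:230,130:290],None,fx=5,fy=5,interpolation=2);cv2.imwrite('pics/s4.png',B)
E
```

```text
5.8833 [530.85794449  92.4923611   13.30358051] [-1.84019679e-05 -5.77384762e-01  8.16472189e-01  4.70624330e-05] 55.64686133626936 [-0.20660413  0.21170764 -2.35447762] [-4.50644968e-02  6.14294452e-01  1.67624939e+00  6.88030214e-05
  8.51135626e-01 -2.84695009e+00]
```

View pics/w4.png

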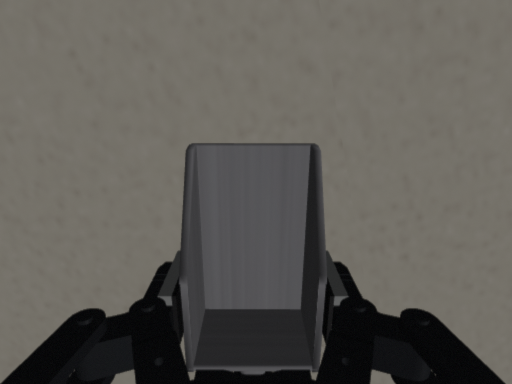

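View pics/s4.png

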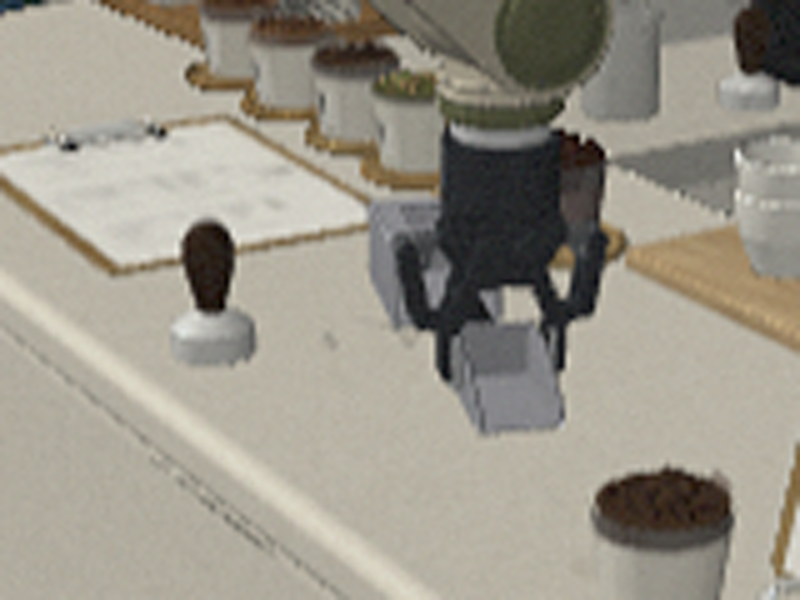

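Scoop is out with an even grip; it sits level in both views. Lift clear, half turn.

Request:
carry_out([
  [48, [0, 0, -8], [0, 0, 0]],
  [48, [0, 0, -18], [0, 0, 0]],
  [48, [0, 0, -22], [0, 0, 0]],
  [48, [0, 0, -20], [0, 0, 0.3]],
  [48, [0, 0, -12], [0, 0, 0.7]],
  [48, [0, 0, 0], [0, 0, 1]],
  [48, [0, 0, 0], [0, 0, 1]],
  [48, [0, 0, 0], [0, 0, 1]],
  [48, [0, 0, 0], [0, 0, 1]],
  [48, [0, 0, 0], [0, 0, 1]],
  [48, [0, 0, 0], [0, 0, 1]],
  [48, [0, 0, 0], [0, 0, 1]],
  [48, [0, 0, 0], [0, 0, 1]],
  [48, [0, 0, 0], [0, 0, 1]],
  [48, [0, 0, 0], [0, 0, 1]],
  [48, [0, 0, 0], [0, 0, 1]],
  [48, [0, 0, 0], [0, 0, 1]],
  [48, [0, 0, 0], [0, 0, 1]],
  [48, [0, 0, 0], [0, 0, 1]],
])

```text
time_s: 7.57
eef_pos: [531.0, 93.4, 93.9]
ee_rot: [0.0, 0.171, 0.985, 0.0]
force: [-0.4, -0.3, -2.6]
grip_width: 0.646
```

Request:
carry_out([
  [48, [0, 0, 0], [0, 0, 1]],
  [48, [0, 0, 0], [0, 0, 1]],
  [48, [0, 0, 0], [0, 0, 1]],
  [48, [0, 0, 0], [0, 0, 1]],
  [48, [0, 0, 0], [0, 0, 1]],
  [48, [0, 0, 0], [0, 0, 1]],
  [48, [0, 0, 0], [0, 0, 1]],
  [48, [0, 0, 0], [0, 0, 1]],
  [48, [0, 0, 0], [0, 0, 1]],
  [48, [0, 0, 0], [0, 0, 1]],
  [48, [0, 0, 0], [0, 0, 1]],
  [48, [0, 0, 0], [0, 0, 1]],
  [48, [0, 0, 0], [0, 0, 1]],
  [48, [0, 0, 0], [0, 0, 1]],
  [48, [0, 0, 0], [0, 0, 0.7]],
  [48, [0, 0, 0], [0, 0, 0.3]],
  [48, [0, 0, 0], [0, 0, 0]],
  [48, [0, 0, 0], [0, 0, 0]],
  [48, [0, 0, 0], [0, 0, 0]],
])

```text
time_s: 9.15
eef_pos: [531.0, 93.1, 93.6]
ee_rot: [0.0, 0.816, 0.578, 0.0]
force: [-0.4, 0.4, -1.0]
grip_width: 0.65
```

```bash
python3 - <<'E'
from h import *
s=ctrl.sense();print(s['time_s'],s['eef_pos'],s['ee_rot'],s['grip_width']*85.4,s['force'],s['joints'])
d=cap('wrist','w5.png');np.savez('w5.npz',**d);e=cap('side')
B=cv2.resize(e['color'][110:230,130:290],None,fx=5,fy=5,interpolation=2);cv2.imwrite('pics/s5.png',B)
E
```

```text
9.15 [530.98684549  93.13918845  93.56902635] [8.63699038e-05 8.15805782e-01 5.78325945e-01 1.42606319e-04] 55.52405796508155 [-0.43523892  0.38964277 -1.03272917] [-4.38193707e-02  4.90478196e-01  1.62584031e+00  4.51270237e-05
  1.02494294e+00  2.93603178e-01]
```

View pics/w5.png

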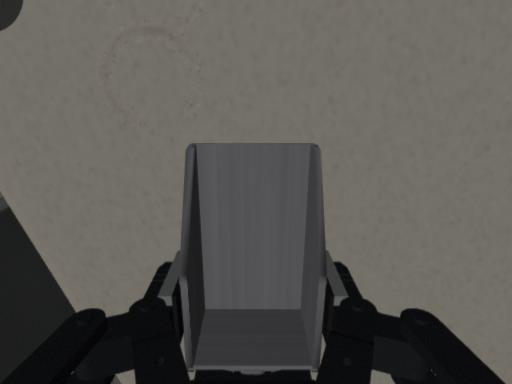

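View pics/s5.png

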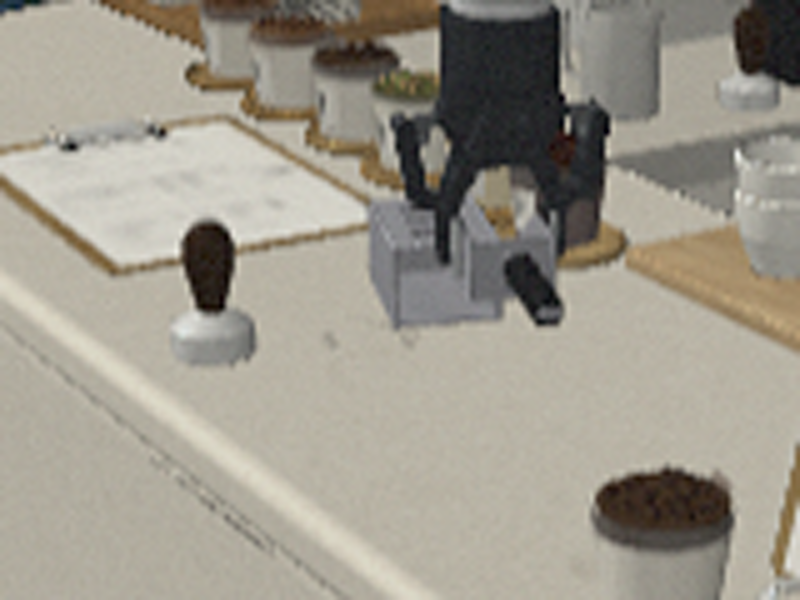

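The scoop is turned: in the side view its handle points to the camera and the holder is behind it. Set it down.

Request:
carry_out([
  [48, [0, 0, 8], [0, 0, 0]],
  [48, [0, 0, 18], [0, 0, 0]],
  [48, [0, 0, 22], [0, 0, 0]],
  [48, [0, 0, 18], [0, 0, 0]],
  [48, [0, 0, 10], [0, 0, 0]],
  [48, [0, 0, 5], [0, 0, 0]],
  [48, [0, 0, 3], [0, 0, 0]],
  [48, [0, 0, 2], [0, 0, 0]],
  [48, [0, 0, 1], [0, 0, 0]],
  [48, [0, 0, 0], [0, 0, 0]],
  [48, [0, 0, 0], [0, 0, 0]],
])

```text
time_s: 10.17
eef_pos: [531.3, 92.9, 6.8]
ee_rot: [0.0, 0.816, 0.578, 0.0]
force: [-1.0, 0.6, -1.5]
grip_width: 0.648
```

Request:
carry_out([
  [48, [0, 0, 0.8], [0, 0, 0]],
  [48, [0, 0, 0], [0, 0, 0]],
  [48, [0, 0, 0], [0, 0, 0]],
])

```text
time_s: 10.42
eef_pos: [531.2, 92.9, 5.9]
ee_rot: [0.0, 0.816, 0.578, 0.0]
force: [1.0, -1.1, 1.3]
grip_width: 0.652
```

Request:
carry_out([
  [58, [0, 0, 0], [0, 0, 0]],
  [62, [0, 0, 0], [0, 0, 0]],
  [70, [0, 0, 0], [0, 0, 0]],
  [80, [0, 0, 0], [0, 0, 0]],
  [85, [0, 0, 0], [0, 0, 0]],
  [85, [0, 0, 0], [0, 0, 0]],
  [85, [0, 0, -8], [0, 0, 0]],
  [85, [0, 0, -20], [0, 0, 0]],
  [85, [0, 0, -30], [0, 0, 0]],
  [85, [0, 0, -30], [0, 0, 0]],
  [85, [-5, 0, -30], [0, 0, 0]],
  [85, [-15, 0, -20], [0, 0, 0]],
  [85, [-20, 0, 0], [0, 0, 0]],
  [85, [-20, 0, 0], [0, 0, 0]],
  [85, [-15, 0, 0], [0, 0, 0]],
  [85, [-8, 0, 0], [0, 0, 0]],
  [85, [0, 0, 0], [0, 0, 0]],
  [85, [0, 0, 0], [0, 0, 0]],
])

```text
time_s: 11.92
eef_pos: [503.5, 14.8, 143.8]
ee_rot: [0.0, 0.816, 0.577, 0.0]
force: [0.4, 0.7, 0.6]
grip_width: 0.998
```

```bash
python3 - <<'E'
from h import *
s=ctrl.sense();print(s['time_s'],s['eef_pos'],s['ee_rot'],s['grip_width']*85.4,s['force'],s['joints'])
d=cap('wrist','w6.png');np.savez('w6.npz',**d);e=cap('side')
B=cv2.resize(e['color'][110:230,130:290],None,fx=5,fy=5,interpolation=2);cv2.imwrite('pics/s6.png',B)
E
```

```text
11.9167 [503.4617776   14.75931103 143.80417928] [6.10373654e-05 8.16425606e-01 5.77450588e-01 2.10554741e-04] 85.27180190762844 [0.36531314 0.7101754  0.57565013] [-2.03813712e-01  3.54975499e-01  1.68267363e+00  2.51328089e-04
  1.10356686e+00  1.35664264e-01]
```

View pics/w6.png

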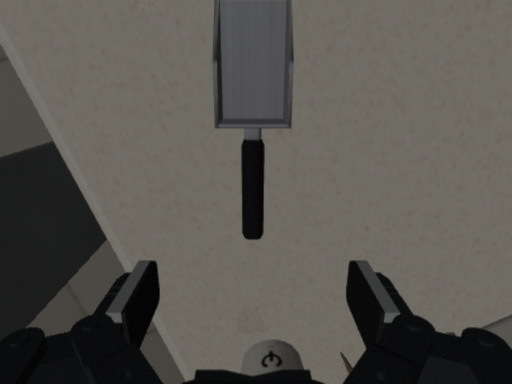

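View pics/s6.png

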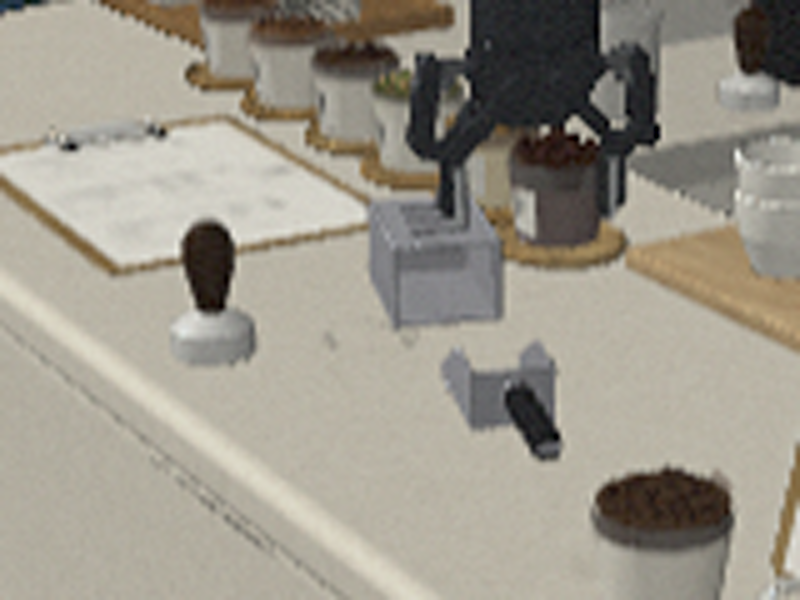

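The scoop stands flat and free: bowl at columns 215–292, black handle at columns 242–264, rows 140–239.

```bash
python3 - <<'E'
from h import *
d=dict(np.load('w6.npz'))
g=d['color'].max(2); m=(g<45).astype(np.uint8); m[:130]=0;m[245:]=0;m[:,:230]=0;m[:,280:]=0
pts=[]
for v in range(145,236,10):
    k=np.flatnonzero(m[v]); print(v,k[0],k[-1]); pts.append(ray(d,((k[0]+k[-1])/2,v),36)[:2])
pts=np.array(pts); ax=pts[0]-pts[-1]; ax/=np.linalg.norm(ax)
print(pts[0],pts[-1],'yaw',np.degrees(np.arctan2(ax[1],ax[0])))
end=ray(d,(253,239.5),30)[:2]; b=[ray(d,(u,128.5),40)[:2] for u in(215.0,291.5)]
heel=sum(b)/2; print('end',end,'heel',heel,np.linalg.norm(b[0]-b[1]),np.linalg.norm(heel-end), 'yaw',np.degrees(np.arctan2(*(heel-end)[::-1])))
G=(heel-ax*50); print('grip from heel',G,'from end',end+ax*45)
s=ctrl.sense();q=s['ee_rot'];M=R.from_quat([q[1],q[2],q[3],q[0]]).as_matrix()
print('x yaw',np.degrees(np.arctan2(M[1,0],M[0,0])))
t=np.array([*((G+end+ax*45)/2),26-19.])
print('shift tool',M.T@(t-s['eef_pos']))
e=np.array([np.cos(np.radians(69.5)),np.sin(np.radians(69.5))]);n=np.array([-e[1],e[0]]);mo=np.array([578.8,238.2])
print('heel rel mouth',(heel-mo)@e,(heel-mo)@n)
E
```

```text
145 242 263
155 242 263
165 242 263
175 242 263
185 242 263
195 242 263
205 242 262
215 242 262
225 243 262
235 244 261
[516.24936044  51.34070526] [491.21053255 -19.36071207] yaw 70.49845692487138
end [489.22067884 -26.26065081] heel [521.06428082  63.29744553] 55.86385927718222 95.05086852279814 yaw 70.42646337770394
grip from heel [504.37266851  16.16582049] from end [504.24312991  16.15781173]
x yaw 70.61348696983727
shift tool [  1.1017551    0.44369489 136.5673241 ]
heel rel mouth -184.04583361957958 -7.172723090665343
```

Request:
carry_out([
  [60, [1, 0.5, 15], [0, 0, 0]],
  [60, [0, 0, 30], [0, 0, 0]],
  [60, [0, 0, 35], [0, 0, 0]],
  [60, [0, 0, 30], [0, 0, 0]],
  [60, [0, 0, 16], [0, 0, 0]],
  [60, [0, 0, 8], [0, 0, 0]],
  [60, [0, 0, 2], [0, 0, 0]],
  [50, [0, 0, 0], [0, 0, 0]],
  [40, [0, 0, 0], [0, 0, 0]],
  [30, [0, 0, 0], [0, 0, 0]],
  [22, [0, 0, 0], [0, 0, 0]],
  [18, [0, 0, 0], [0, 0, 0]],
  [14, [0, 0, 0], [0, 0, 0]],
  [10, [0, 0, 0], [0, 0, 0]],
  [10, [0, 0, 0], [0, 0, 0]],
  [10, [0, 0, 0], [0, 0, 0]],
], grip_force=90)

```text
time_s: 13.35
eef_pos: [504.4, 15.3, 8.2]
ee_rot: [0.0, 0.816, 0.578, 0.0]
force: [-1.3, 0.1, 6.1]
grip_width: 0.194
```

```bash
python3 - <<'E'
from h import *
s=ctrl.sense();print(s['time_s'],s['eef_pos'],s['ee_rot'],s['grip_width']*85.4,s['force'],s['joints'])
d=cap('wrist','w7.png');np.savez('w7.npz',**d)
E
```

```text
13.35 [504.38450823  15.25100303   8.19149632] [3.20590706e-04 8.16243577e-01 5.77707750e-01 2.75533423e-04] 16.52596198303068 [-1.3328194   0.09368196  6.11132004] [-2.02317087e-01  5.68259570e-01  1.78430768e+00 -5.07825468e-05
  7.88180719e-01  1.36679708e-01]
```

View pics/w7.png

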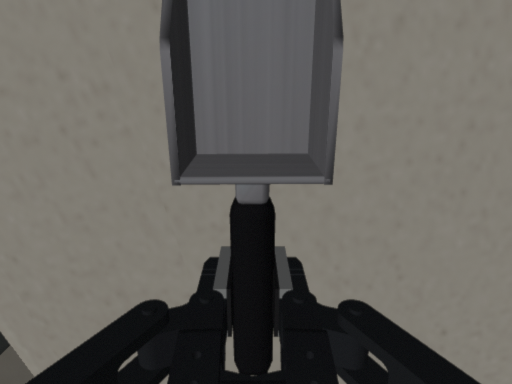

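Request:
carry_out([
  [10, [0, 0, -2], [0, 0, 0]],
  [10, [0, 0, -4], [0, 0, 0]],
  [10, [0, 0, -4], [0, 0, 0.17]],
  [10, [0, 0, 0], [0, 0, 0]],
  [10, [0, 0, 0], [0, 0, 0]],
  [10, [0, 0, 0], [0, 0, 0]],
])

```text
time_s: 13.9
eef_pos: [504.0, 15.4, 17.5]
ee_rot: [-0.0, 0.821, 0.57, -0.0]
force: [0.2, 0.2, -1.3]
grip_width: 0.191
```

```bash
python3 - <<'E'
from h import *
s=ctrl.sense();print(s['time_s'],s['eef_pos'],s['ee_rot'],s['grip_width']*85.4,s['force'],s['wrist_torque'])
d=cap('wrist','w8.png');np.savez('w8.npz',**d);e=cap('side')
B=cv2.resize(e['color'][110:230,130:290],None,fx=5,fy=5,interpolation=2);cv2.imwrite('pics/s8.png',B)
w=cloud(d)
for v in(20,60,100,140): print(v,w[v-3:v+4,235:275].reshape(-1,3).mean(0))
b=[ray(d,(u,185),50)[:2] for u in(172,333)];print(b)
E
```

```text
13.9 [504.0431925   15.37828642  17.45321176] [-2.18811158e-05  8.21334590e-01  5.70446745e-01 -4.82166418e-05] 16.310045237789875 [ 0.2029646   0.17262512 -1.26720202] [-0.0638476   0.04092599  0.05640596]
20 [542.37269284 116.3133821   10.82912909]
60 [537.21600379 102.42163489  10.91760068]
100 [nan nan nan]
140 [nan nan nan]
[array([495.89417434,  73.2027697 ]), array([547.72310801,  53.84612319])]
```

View pics/w8.png

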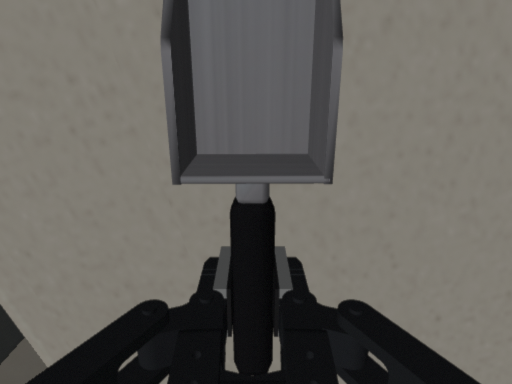

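View pics/s8.png

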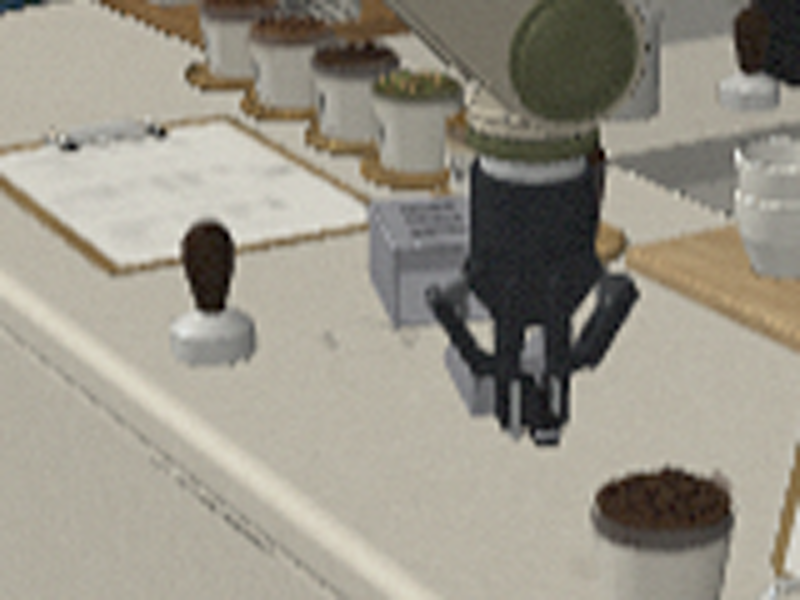

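Request:
carry_out([
  [10, [5, -2, 0], [0, 0, 0]],
  [10, [12, -3, 0], [0, 0, 0]],
  [10, [16, -3, 0], [0, 0, 0]],
  [10, [16, 0, 0], [0, 0, 0]],
  [10, [14, 0, 0], [0, 0, 0]],
  [10, [9, 0, 0], [0, 0, 0]],
  [10, [4, 0, 0], [0, 0, 0]],
  [10, [0, 0, 0], [0, 0, 0]],
  [10, [0, 0, 0], [0, 0, 0]],
  [10, [0, 0, 0], [0, 0, 0]],
])

```text
time_s: 14.83
eef_pos: [523.0, 88.9, 17.4]
ee_rot: [-0.0, 0.822, 0.57, -0.0]
force: [1.0, -0.4, -0.6]
grip_width: 0.194
```

```bash
python3 - <<'E'
from h import *
s=ctrl.sense();print(s['time_s'],s['eef_pos'],s['ee_rot'],s['grip_width']*85.4,s['force'],s['wrist_torque'])
d=cap('wrist','w9.png');np.savez('w9.npz',**d);e=cap('top');np.savez('t9.npz',**e)
A=cv2.resize(e['color'][130:240,90:230],None,fx=5,fy=5,interpolation=cv2.INTER_CUBIC);cv2.imwrite('pics/t9.png',A)
e=cap('side')
B=cv2.resize(e['color'][110:230,130:290],None,fx=5,fy=5,interpolation=2);cv2.imwrite('pics/s9.png',B)
E
```

```text
14.8333 [522.96552166  88.85697307  17.42985107] [-6.80807409e-05  8.21518032e-01  5.70182507e-01 -1.67841655e-04] 16.542071040034752 [ 0.97180834 -0.35064143 -0.59357261] [-0.11196495  0.06937273  0.0344883 ]
```

View pics/w9.png

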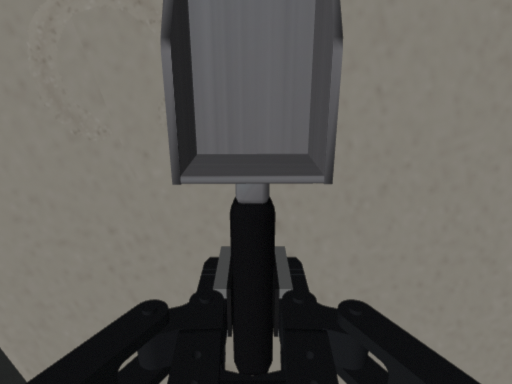

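View pics/t9.png

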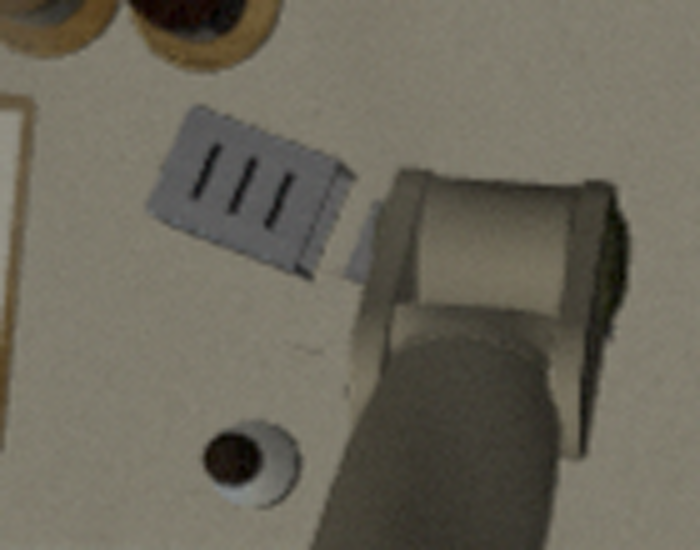

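View pics/s9.png

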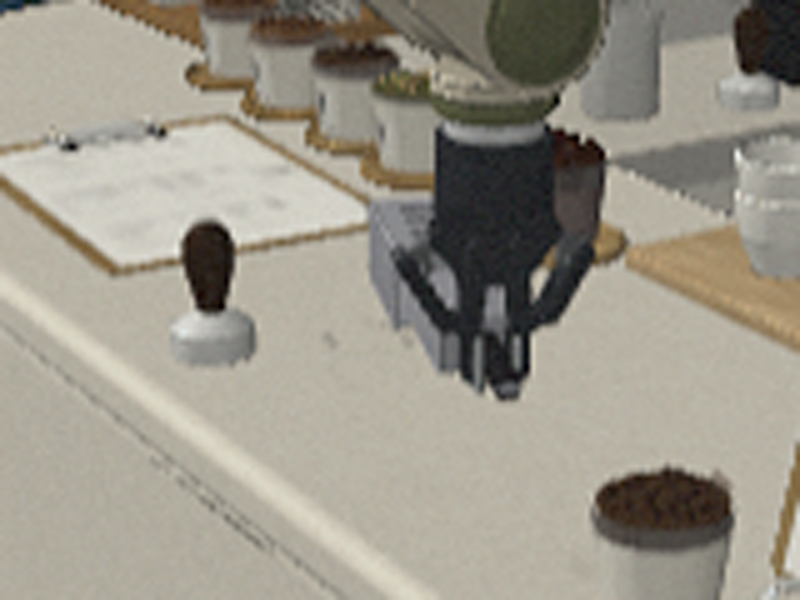

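Request:
carry_out([
  [10, [4, 0, 0], [0, 0, 0]],
  [10, [8, 0, 0], [0, 0, 0]],
  [10, [8, 0, 0], [0, 0, 0]],
  [10, [8, 0, 0], [0, 0, 0]],
  [10, [8, 0, 0], [0, 0, 0]],
  [10, [6, 0, 0], [0, 0, 0]],
  [10, [3, 0, 0], [0, 0, 0]],
  [10, [0, 0, 0], [0, 0, 0]],
  [10, [0, 0, 0], [0, 0, 0]],
])

```text
time_s: 15.73
eef_pos: [538.8, 131.6, 17.4]
ee_rot: [-0.0, 0.821, 0.571, -0.0]
force: [-0.3, -0.2, -2.1]
grip_width: 0.196
```

```bash
python3 - <<'E'
from h import *
s=ctrl.sense();print(s['time_s'],s['eef_pos'],s['ee_rot'],s['grip_width']*85.4,s['force'],s['wrist_torque'])
d=cap('wrist','w10.png');np.savez('w10.npz',**d)
E
```

```text
15.7333 [538.82504584 131.63753476  17.42332501] [-1.33800378e-05  8.21260197e-01  5.70553838e-01 -8.52221959e-05] 16.77852003746875 [-0.30599888 -0.16038746 -2.06476744] [-0.10418656  0.06802564  0.03639311]
```

View pics/w10.png

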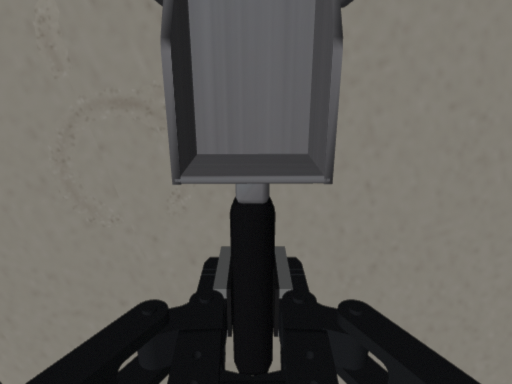

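The mouth edges now show at the top (about columns 160 and 345), symmetric about the bowl, and there is no contact force. I'll keep going in.

Request:
carry_out([
  [10, [4, 0, 0], [0, 0, 0]],
  [10, [7, 0, 0], [0, 0, 0]],
  [10, [8, 0, 0], [0, 0, 0]],
  [10, [8, 0, 0], [0, 0, 0]],
  [10, [7, 0, 0], [0, 0, 0]],
  [10, [4, 0, 0], [0, 0, 0]],
  [10, [2, 0, 0], [0, 0, 0]],
  [10, [0, 0, 0], [0, 0, 0]],
  [10, [0, 0, 0], [0, 0, 0]],
])

```text
time_s: 16.53
eef_pos: [552.8, 169.0, 17.4]
ee_rot: [-0.0, 0.821, 0.57, -0.0]
force: [0.3, -0.3, -1.6]
grip_width: 0.193
```

```bash
python3 - <<'E'
from h import *
s=ctrl.sense();print(s['time_s'],s['eef_pos'],s['ee_rot'],s['grip_width']*85.4,s['force'],s['wrist_torque'])
d=cap('wrist','w11.png');np.savez('w11.npz',**d)
e=np.array([np.cos(np.radians(69.5)),np.sin(np.radians(69.5))]);n=np.array([-e[1],e[0]]);r=s['eef_pos'][:2]-np.array([578.8,238.2])
print('rel mouth',r@e,r@n)
E
```

```text
16.5333 [552.76501264 169.00085595  17.40159892] [-2.04736371e-05  8.21334135e-01  5.70447389e-01 -1.23262833e-04] 16.517038930430534 [ 0.33408506 -0.33141902 -1.57996173] [-0.13403002  0.02461867 -0.00765278]
rel mouth -73.9345584941748 0.15219758818339102
```

View pics/w11.png

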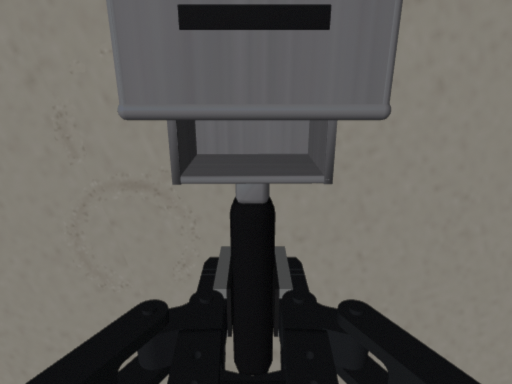

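```bash
python3 - <<'E'
from h import *
d=dict(np.load('w11.npz'))
e=np.array([np.cos(np.radians(69.5)),np.sin(np.radians(69.5))])
for vh in(182,185):
  for vm in(112,120):
    print(vh,vm,(ray(d,(254,vm),62)[:2]-ray(d,(253,vh),49)[:2])@e)
a=[ray(d,(u,112),62)[:2] for u in(119.5,390)];print(np.linalg.norm(a[0]-a[1]),(a[0]+a[1])/2)
E
```

```text
182 112 24.759225137382952
182 120 22.525832682589463
185 112 25.84564131553325
185 120 23.61224886073976
76.89034999047564 [580.07276176 240.85990675]
```

Request:
carry_out([
  [10, [3, 0, 0], [0, 0, 0]],
  [10, [6, 0, 0], [0, 0, 0]],
  [10, [6, 0, 0], [0, 0, 0]],
  [10, [5, 0, 0], [0, 0, 0]],
  [10, [4, 0, 0], [0, 0, 0]],
  [10, [3, 0, 0], [0, 0, 0]],
  [10, [1.5, 0, 0], [0, 0, 0]],
  [10, [0, 0, 0], [0, 0, 0]],
  [10, [0, 0, 0], [0, 0, 0]],
])

```text
time_s: 17.33
eef_pos: [562.8, 195.7, 17.4]
ee_rot: [-0.0, 0.821, 0.57, -0.0]
force: [-0.2, 0.1, -1.0]
grip_width: 0.19
```

```bash
python3 - <<'E'
from h import *
s=ctrl.sense();print(s['time_s'],s['eef_pos'],s['ee_rot'],s['grip_width']*85.4,s['force'],s['wrist_torque'])
d=cap('wrist','w12.png');np.savez('w12.npz',**d)
e=np.array([np.cos(np.radians(69.5)),np.sin(np.radians(69.5))]);n=np.array([-e[1],e[0]]);r=s['eef_pos'][:2]-np.array([578.8,238.2])
print('rel mouth',r@e,r@n)
E
```

```text
17.3333 [562.77028729 195.69226117  17.44842364] [-1.42797270e-05  8.21353769e-01  5.70419129e-01 -6.63174092e-05] 16.234762246870048 [-0.18477095  0.07003593 -0.97521865] [-0.11254902  0.07969768 -0.01710077]
rel mouth -45.42954049976061 0.12806220328540618
```

View pics/w12.png

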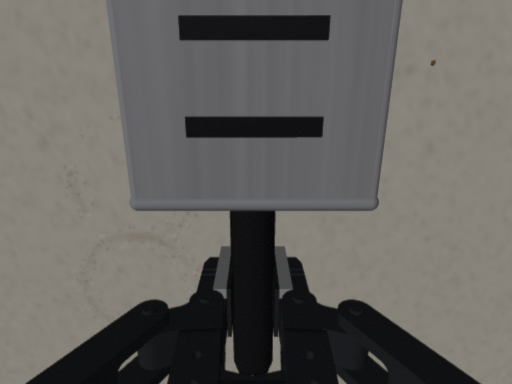

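Request:
carry_out([
  [10, [0, 0, 1.5], [0, 0, 0]],
  [10, [0, 0, 1.5], [0, 0, 0]],
  [10, [0, 0, 1], [0, 0, 0]],
  [10, [0, 0, 0.7], [0, 0, 0]],
  [10, [0, 0, 0], [0, 0, 0]],
  [10, [0, 0, 0], [0, 0, 0]],
])

```text
time_s: 17.88
eef_pos: [562.8, 195.7, 12.8]
ee_rot: [0.0, 0.821, 0.57, 0.0]
force: [0.0, 0.4, -2.1]
grip_width: 0.195
```

Request:
carry_out([
  [10, [0, 0, 0.6], [0, 0, 0]],
  [10, [0, 0, 0], [0, 0, 0]],
  [10, [0, 0, 0], [0, 0, 0]],
])

```text
time_s: 18.13
eef_pos: [562.9, 195.7, 12.5]
ee_rot: [0.0, 0.821, 0.57, 0.0]
force: [-1.0, -1.5, 2.2]
grip_width: 0.192
```

Force shows the scoop now rests on the holder floor. Release and retreat.

Request:
carry_out([
  [20, [0, 0, 0], [0, 0, 0]],
  [26, [0, 0, 0], [0, 0, 0]],
  [36, [0, 0, 0], [0, 0, 0]],
  [50, [0, 0, 0], [0, 0, 0]],
  [60, [0, 0, 0], [0, 0, 0]],
  [60, [0, 0, 0], [0, 0, 0]],
  [60, [0, 0, 0], [0, 0, 0]],
  [60, [0, 0, -10], [0, 0, 0]],
  [60, [0, 0, -25], [0, 0, 0]],
  [60, [0, 0, -35], [0, 0, 0]],
  [60, [-5, 0, -35], [0, 0, 0]],
  [60, [-20, 0, -30], [0, 0, 0]],
  [60, [-25, 0, -25], [0, 0, 0]],
  [60, [-25, 0, 0], [0, 0, 0]],
  [60, [-15, 0, 0], [0, 0, 0]],
  [60, [0, 0, 0], [0, 0, 0]],
  [60, [0, 0, 0], [0, 0, 0]],
])

```text
time_s: 19.55
eef_pos: [531.5, 111.2, 173.0]
ee_rot: [0.0, 0.822, 0.57, 0.0]
force: [-0.2, -0.0, 0.5]
grip_width: 0.702
```

```bash
python3 - <<'E'
from h import *
s=ctrl.sense();print(s['time_s'],s['eef_pos'],s['grip_width']*85.4,s['force'])
d=cap('wrist','w13.png');np.savez('w13.npz',**d)
e=cap('side');cv2.imwrite('pics/s13.png',cv2.resize(e['color'][110:230,130:290],None,fx=5,fy=5,interpolation=2)); cv2.imwrite('pics/s13f.png',e['color'])
E
```

```text
19.55 [531.46135519 111.18282799 172.97191815] 59.97807873337319 [-0.18246831 -0.00984884  0.46863804]
```

View pics/w13.png

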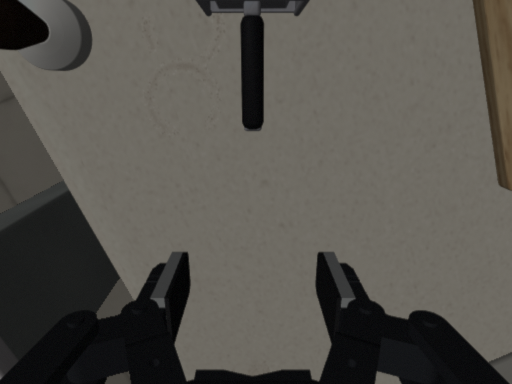

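View pics/s13.png

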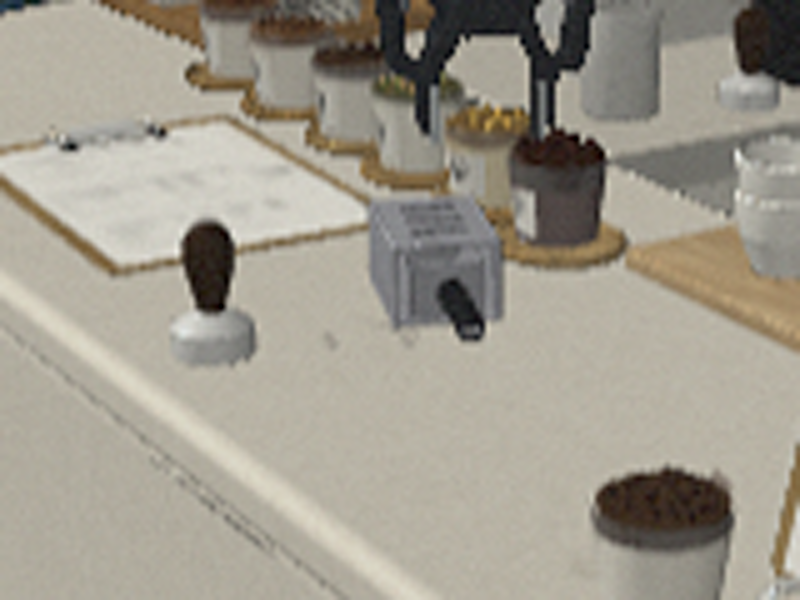

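View pics/s13f.png

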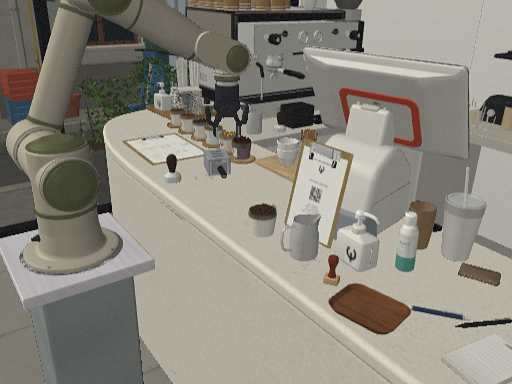

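The bowl is inside and only the handle sticks out: at columns 242–264 down to row 130 in the wrist view, and at (460,310) in the side zoom. One last depth check.

```bash
python3 - <<'E'
from h import *
d=dict(np.load('w13.npz'))
e=np.array([np.cos(np.radians(69.5)),np.sin(np.radians(69.5))]);n=np.array([-e[1],e[0]]);mo=np.array([578.8,238.2])
for z in(30,38):
  r=ray(d,(253,129.5),z)[:2]-mo; print('end rel mouth',r@e,r@n)
g=[ray(d,(252.5,v),z)[:2] for v,z in((20,40),(120,40))]
a=g[0]-g[1];print('yaw',np.degrees(np.arctan2(a[1],a[0])))
# bystanders, before/after top: compare
t=dict(np.load('top0.npz'));e2=cap('top','t13.png')
df=cv2.absdiff(t['color'],e2['color']).max(2)
for nme,(u,v) in dict(tamper=(140,222),cup=(284,213),pitcher=(330,210),stamp=(369,219)).items(): print(nme,df[v-12:v+13,u-12:u+13].max(),df[v-12:v+13,u-12:u+13].mean())
E
```

```text
end rel mouth -90.16496715855722 -0.5038291537122532
end rel mouth -89.03402793317056 -0.487433369286812
yaw 69.4408903248787
tamper 46 15.072
cup 18 6.2832
pitcher 12 5.2
stamp 19 6.024
```

```bash
python3 -c "
from rig import ctrl
print(ctrl.finish_job())"
```

```text
the job is handed in; nothing more can be done
None
```

The scoop is back in the holder bowl first, open side up, with only the handle sticking out. I handed the job in at about 20 s of the 56 s allowed.

**What I did:** I gripped the bowl across its walls, lifted it about 8 mm and pulled the handle out. I then turned the scoop half round above the holder's height, set it flat on the counter clear of the holder, and let go. After gripping the handle, I slid the bowl in and lowered it until the force showed contact with the holder floor. Then I released and backed away.

**Last checks:**
- **Depth:** the handle end is 89–90 mm in front of the mouth. The handle is 95 mm long, so the bowl's back wall is about 5 mm inside.
- **Alignment:** the scoop is within 0.1° and 0.5 mm of the holder's axis.
- **Forces:** no reading I took passed about 7 N, and the gripper was clear of everything at the end.
- **Other things on the counter:** all four are at the same places as before in the side view. In the before/after top-view comparison, the cup, pitcher and stamp were unchanged. The tamper patch differed in brightness (mean 15, against 5–6 for the others). I put this down to the arm or its shadow, because the tamper is at the same pixels in the side view, but I did not check it further.

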